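# Index the transfer carriage and hold its clamp open for unloading

### The job

Push the carriage on the bench rail away from its first station until it clicks into the next detent, the middle one of three. Then swing the spring-loaded clamp arm on the carriage all the way open against its stop and keep holding it there so that I can lift the flow cell case out; your program finishes while you are still holding it. Leave the case sitting in its nest, the carriage in the middle detent, and do not disturb the tubes, slide case and pen around the rail.

Things in the scene. Friction and masses are not known exactly. Their poses are not given: they have to be found in the camera images.
- transfer_rail: Fixed indexing rail on the bench: aluminium base 365 x 74 x 14 mm with a steel rail and a notched index strip on it. Origin: centre of its underside, on the bench top. Its x axis runs along the rail, in the direction in which the carriage is to be pushed (away from the robot); y to the left of that, z up. The three detents are at x = -80, 0 and +80 mm.
- carriage (a joint): Position of the carriage along the rail's +x (m): 0 in the first detent (start), 0.080 in the middle one, 0.160 in the last. A sprung roller holds it in a detent: about 11 N along the rail frees it; between detents it drags with 1 to 2 N; within about 3 mm of a detent it snaps in by itself. Its flat plate, 104 x 100 mm, has its top 48 mm above the bench.
- nest (a point): Middle of the nest on the carriage's plate, on the plate's top face (48 mm above the bench); axes as the rail's. White fences 9 mm high stand round the case on the -x side and the two y sides; the +x side is open and closed off by the clamp arm's roller.
- post_top (a point): Centre of the top of the upright push post on the near (-x) end of the carriage, 46 mm from the nest's middle. The post is fixed to the carriage, with a round black grip 14 to 15 mm in diameter over its upper 32 mm; its top is 60 mm above the plate (108 mm above the bench) and 42 mm above the top of the case. Axes as the rail's.
- clamp_arm (a joint): Angle of the clamp arm (rad): about 0 when shut (roller pressed on the case), 1.30 at the open stop; it grows anticlockwise seen from above. A torsion spring drives it shut: about 3 N at the knob when shut, 8 N at the stop; let go, it swings back.
- clamp_pivot (a point): A point on the vertical pivot axis of the clamp arm, at the far left corner of the carriage (36 mm along x and 48 mm along y from the nest's middle), 70 mm above the bench, at the arm's upper face. Axes turn with the arm.
- knob_top (a point): Top centre of the clamp arm's upright round black knob: 14 mm diameter, 38 mm tall, top 108 mm above the bench, on the arm's tip 55 mm from the pivot axis; a rubber roller is under it. Shut, it lies in the rail's -y direction from the pivot; opening, it moves first along the rail's +x, then curves to +y until the arm points almost along +x. Axes turn with the arm: -y from pivot to knob.
- flow_cell_case: Flat white loose case, 55 mm (rail's x) x 85 mm (rail's y) x 18 mm, lying in the nest on the carriage; its top is 66 mm above the bench. Origin: centre of its underside.
- tube_3: Standing sample tube, 34 mm in diameter, 117 mm tall, beyond the rail. Origin: centre of its underside.
- tube_4: Standing sample tube, 34 mm in diameter, 113 mm tall, beyond the rail. Origin: centre of its underside.
- slide_case: Small slide mailer box, 30 x 85 x 34 mm, on the bench to the left of the rail. Origin: centre of its underside.
- pen_1: Marker pen, 17 x 135 x 16 mm, lying to the left of the rail. Origin: centre of its underside.
Not all that is in view belongs to the job. Leave any black look-alike of the flow_cell_case alone.

How it is judged (in metres and radians):
On the way:
1. the carriage has come to rest in the middle detent with the clamp arm still shut (value of joint carriage between 0.077 and 0.083 m and velocity of joint carriage between -0.01 and 0.01 m/s and value of joint clamp_arm below 0.2 rad), for 0.2 s.
At the end, for the whole second after the job is handed in: For the last second: clamp arm at its open stop (over 1.22 of 1.30 rad), fingers pressing on it with over 2 N; carriage within 3 mm of the middle detent; case flat (0.06 rad) in its nest, within 6 mm of the nest's middle, and not touched by the robot (under 0.5 N) (value of joint clamp_arm above 1.22 rad and contact force between the fingers and clamp_arm above 2 N and value of joint carriage between 0.077 and 0.083 m and distance between flow_cell_case and nest below 0.006 m and angle between flow_cell_case's own z axis and vertical below 0.06 rad and contact force between each of the arm, the fingers and flow_cell_case below 0.5 N); the arm keeps its last pose, push and grip.
It fails at once if a tube, the slide case or the pen is moved by more than 20 mm (distance of any of tube_3, tube_4, slide_case, pen_1 from where it was at the start of the episode above 0.02 m).
It also fails if it takes over 48 s, if anything falls off the work surface, if the arm or the gripper's body presses on something with over 40 N, if the wrist force passes 120 N, or if a joint passes its speed limit or range.

### The arm

A 6-joint arm with a two-finger parallel gripper is mounted at the origin on a cart in front of the work surface, level with it; the furniture and walls round the work are solid. World frame = base frame: x ahead of the robot, y to its left, z up, the work surface at z = 0. Lengths are in mm, angles in degrees, forces in N, time in s.
With the tool pointing down it reaches from about 225 to 875 mm from the base axis. Payload 3.4 kg.
Tool frame: the origin (TCP) lies between the finger pads; the fingertips stand 11 mm ahead of it and the grasp point (between the pads) lies 8 mm behind it; z points along the fingers, y is the direction in which the jaws open and shut (so a half turn about z gives the same grasp; the last joint's range is limited). The gripper opens to 85 mm and grips with 20 to 120 N. Pads are 22 mm wide; open, the fingers measure 114 mm over their backs; the gripper's body (76 mm by 85 mm) begins 54 mm behind the grasp point. The pads swing forward as they close: fully open they stand 13 mm farther back than shut.
Start: joints at [66.921, 15.808, 86.224, -0, 77.962, -6.933], TCP at [159.915, 552.349, 242.328] pointing down, gripper open.
Joint ranges: [-165.64, 165.64], [-43.16, 119.46], [12.63, 154.43], [-67.54, 247.53], [6.08, 155.33], [-154.97, 154.97]. Speed limits (degrees/s): [147.25, 147.25, 180, 180, 180, 180].

### API

Orientations are given as [roll, pitch, yaw] about the fixed x, y, z axes, in that order (R = Rz(yaw) Ry(pitch) Rx(roll)).
In Python, from rig import arm gives the robot as it stands.
- The arm moves only by the tool servo_tool, never from a script. Its argument "motion" is a list of rows, each a list of 7 numbers: the shift along the tool's x, y, z in mm, then the turn, a rotation vector about the tool's x, y, z in units of 5 degrees (1.0 is 5 degrees), then the finger opening in mm, from 0 to 85.4. A call has 1 to 5 rows; each row is the pose to reach, as a shift and turn from the pose commanded when the call began, along the tool's axes at that moment; what a row does not reach only later rows make up. A row lasts 1/8 s, in which the tool goes at most 62.5 mm and 10.7 degrees, less where a joint would pass 70% of its speed; a pose out of reach is approached as far as the arm can. A call with a gripper value outside its range is refused whole. The fingers move at their own pace and stop on an object; "newtons" is the grip in N (left out, the last holds). Time passes only in rows, so rows that repeat a pose let the fingers close. It gives the time, the measured TCP pose, the force and the opening at its end, in the units of the state.
- arm.read_state(): the state, without advancing time (a new reading comes with each control period).
- arm.snapshot(name): name is "scene" or "top"; returns the picture (420x560x3 uint8, red, green, blue); there is no depth.
- arm.calibration(name): a dict with "vertical_fov" (degrees; the focal length in pixels is half the picture's height over the tangent of half this angle, whatever the lens; pixels are square), "cx", "cy" (the principal point, pixels), "k1" (the pictures are not rectified: a ray, as slopes to the right and down, at radius r is drawn at 1 + k1 r^2 times it, then the intrinsics apply), "extrinsics" (4x4, takes a point from camera to world coordinates). Camera axes: x right, y down, z forward; pixel columns grow to the right and rows downward; lengths in mm; the calibration is good to about 2 mm. A picture is of the moment at which its call begins. calibration takes no time and is no camera call.
- arm.hand_in(): hands the job in, once; it reports no verdict.
The state is a dict: "time_s": time; "qpos": joint angles; "dq": joint speeds; "joint_torque": joint torques, N m; "ee_pos": TCP position; "eef_rot": TCP orientation; "wrist_force": force on the tool from outside, world axes, zero at the start; "wrist_torque": the same for the moment, N m; "opening": opening from 0.0 (shut) to 1.0 (fully open).
Only numpy, scipy, OpenCV 4.12 (cv2) and the standard library are available. Lean on these libraries where they do the work, as an engineer would, in place of code of your own. Each camera call takes 0.05 s, during which the arm holds its last target.

## Working session

There is one attempt and no reset: what is moved stays moved. The work goes in short steps, Python scripts to look and compute and a tool call to move; the robot and the scene stay as the last step left them, time stands still between calls to the robot, and variables do not carry over. Pictures are saved under pics/ and viewed, and the job is handed in when it is done.

Besides the shell and the picture viewer there is one more tool, called after ">>>" as name(argument=value, ...) on one line, values as JSON. servo_tool: Moves the arm, as the interface text tells. Its arguments: {"type":"object","properties":{"motion":{"type":"array","items":{"type":"array","items":{"type":"number"}}},"newtons":{"type":"number"}},"required":["motion"]}

```bash
mkdir -p pics; ls; python3 - <<'E'
from rig import arm
import cv2,numpy as np
print(arm.read_state())
for n in("scene","top"):
    c=arm.calibration(n); print(n,{k:np.round(v,3).tolist() for k,v in c.items()})
    cv2.imwrite(f"pics/{n}0.png",arm.snapshot(n)[:,:,::-1])
E
```

```text
pics
{'time_s': 0.0, 'qpos': array([ 6.69224781e+01,  1.58483296e+01,  8.62960854e+01,  1.33502111e-03,
        7.79613612e+01, -6.93211990e+00]), 'dq': array([ 0.07301119, -0.05609744, -0.00969483, -0.05577815, -0.02908274,
       -0.05649963]), 'joint_torque': array([ 9.36043361e-04, -4.16760170e+01, -2.45808291e+01,  8.20377409e-05,
        1.07548750e-02, -3.30263083e-05]), 'ee_pos': array([159.68349006, 551.85216917, 241.42662808]), 'eef_rot': array([-1.79895155e+02, -1.40620842e-02,  1.63854306e+02]), 'wrist_force': array([-0.01874068,  1.20973811,  0.21925677]), 'wrist_torque': array([-0.09093897,  0.0319965 ,  0.08634418]), 'opening': 0.9987994760299429}
scene {'vertical_fov': 57.625, 'cx': 279.171, 'cy': 201.062, 'k1': -0.003, 'extrinsics': [[0.792, -0.421, 0.441, 121.85], [-0.61, -0.545, 0.575, -362.081], [-0.001, -0.725, -0.689, 713.476], [0.0, 0.0, 0.0, 1.0]]}
top {'vertical_fov': 46.229, 'cx': 280.273, 'cy': 205.961, 'k1': -0.015, 'extrinsics': [[0.021, -0.984, 0.177, 321.436], [-1.0, -0.023, -0.009, 162.531], [0.013, -0.177, -0.984, 1196.969], [0.0, 0.0, 0.0, 1.0]]}
```

View pics/scene0.png

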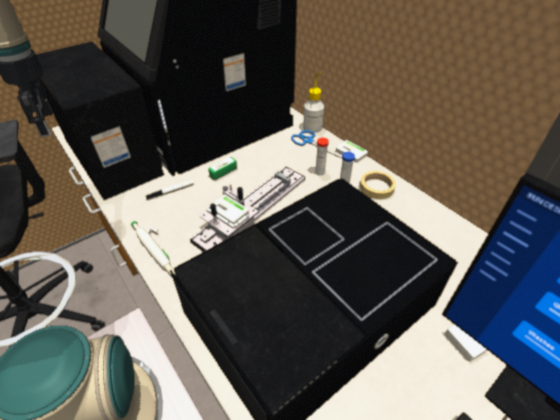

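View pics/top0.png

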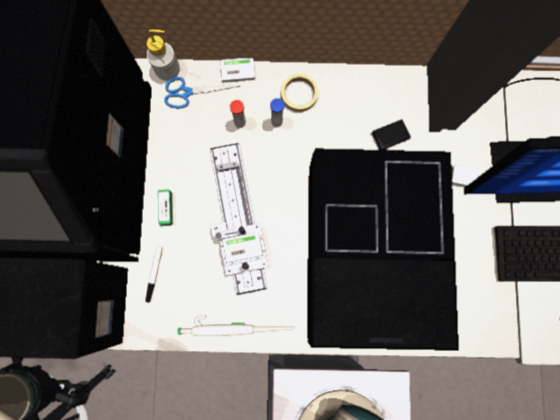

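The scene view shows the rail at about (250,210), with the tubes at (322,157) and (347,165). In the top view the rail runs from (250,290) up to (227,148). The carriage is at (240,250), the knob near (242,231) and the post near (245,266). I'll zoom in on these.

```bash
python3 - <<'E'
import cv2
t=cv2.imread("pics/top0.png"); cv2.imwrite("pics/top0z.png",cv2.resize(t[135:300,140:320],None,fx=3.6,fy=3.6,interpolation=cv2.INTER_CUBIC))
t=cv2.imread("pics/scene0.png"); cv2.imwrite("pics/scene0z.png",cv2.resize(t[130:260,180:360],None,fx=4.4,fy=4.4,interpolation=cv2.INTER_CUBIC))
E
```

```text
(no output)
```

View pics/top0z.png

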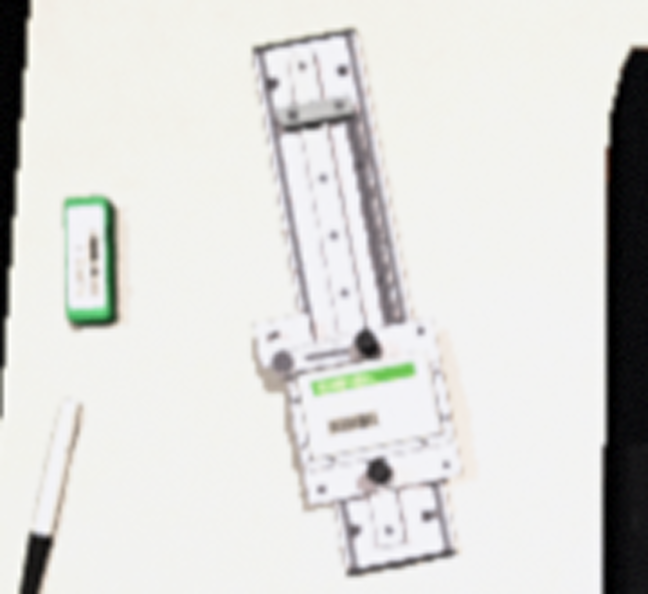

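View pics/scene0z.png

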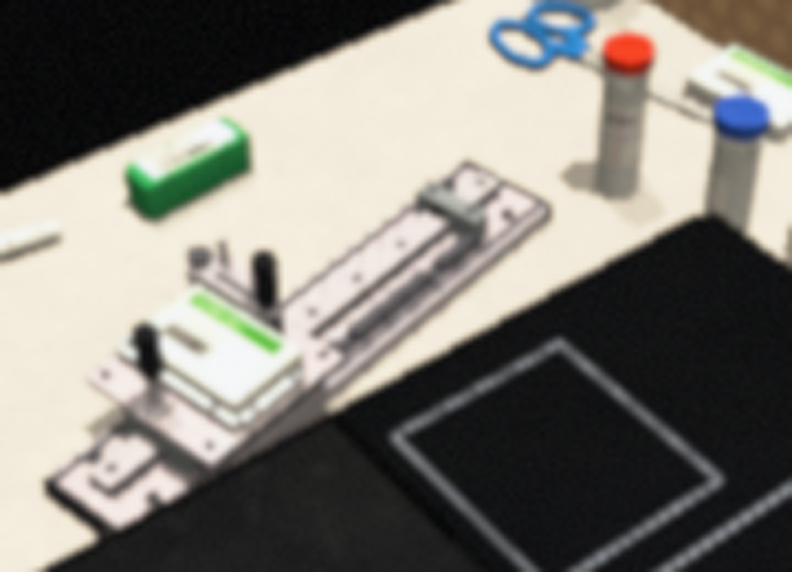

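```bash
cat > h.py <<'E'
import numpy as np,cv2
from rig import arm
def ray(n,px):
    c=arm.calibration(n);f=210/np.tan(np.radians(c["vertical_fov"])/2)
    K=np.array([[f,0,c["cx"]],[0,f,c["cy"]],[0,0,1.]])
    p=cv2.undistortPoints(np.float64(px).reshape(-1,1,2),K,np.array([c["k1"],0,0,0.]))[:,0]
    E=np.array(c["extrinsics"]); d=np.c_[p,np.ones(len(p))]@E[:3,:3].T
    return E[:3,3],d
def onz(n,px,z):
    o,d=ray(n,px); return o+d*((z-o[2])/d[:,2])[:,None]
def proj(n,P):
    c=arm.calibration(n);f=210/np.tan(np.radians(c["vertical_fov"])/2)
    K=np.array([[f,0,c["cx"]],[0,f,c["cy"]],[0,0,1.]]);M=np.linalg.inv(np.array(c["extrinsics"]))
    return cv2.projectPoints(np.float64(P).reshape(-1,1,3),cv2.Rodrigues(M[:3,:3])[0],M[:3,3],K,np.array([c["k1"],0,0,0.]))[0][:,0]
tz=lambda q:np.array(q)/3.6+[140,135]-0.36
sz=lambda q:np.array(q)/4.4+[180,130]-0.39
E
python3 - <<'E'
from h import *
np.set_printoptions(precision=1,suppress=True)
c=onz("top",tz([[255,47],[355,30],[350,573],[455,551]]),14)
print(c, np.linalg.norm(c[0]-c[1]),np.linalg.norm(c[2]-c[3]),np.linalg.norm(c[0]-c[2]),np.linalg.norm(c[1]-c[3]))
d=c[0]+c[1]-c[2]-c[3];print("yaw",np.degrees(np.arctan2(d[1],d[0])),c.mean(0))
print("post",onz("top",tz([[379,468]]),108),"knob",onz("top",tz([[367,340]]),108))
print("pivot",onz("top",tz([[283,360]]),78))
print("sc post",onz("scene",sz([[147,332]]),108),"knob",onz("scene",sz([[264,258]]),108))
print("slide",onz("top",tz([[68,200],[110,200],[70,322],[110,322]]),34))
print("pen",onz("top",tz([[72,400],[40,535],[30,594]]),16))
print("black box near corner",onz("top",[[310,150],[310,345],[308,205]],0),onz("top",[[310,150],[310,345]],130))
print("tubes",onz("top",[[237,106],[277,104]],115))
print("leftbox",onz("top",[[142,200],[140,258],[126,262]],0))
E
```

```text
[[677.9 328.4  14. ]
 [691.9 259.7  14. ]
 [320.9 249.6  14. ]
 [336.7 181.   14. ]] 70.1237751190262 70.38450765040803 365.5806702202845 363.796491425237
yaw 12.476167666705686 [506.8 254.7  14. ]
post [[384.5 227.3 108. ]] knob [[463.2 237.3 108. ]]
pivot [[453.1 292.2  78. ]]
sc post [[382.3 224.4 108. ]] knob [[461.9 235.7 108. ]]
slide [[562.5 445.7  34. ]
 [563.2 417.6  34. ]
 [480.2 439.1  34. ]
 [480.9 412.6  34. ]]
pen [[430.3 438.6  16. ]
 [341.  454.   16. ]
 [302.8 458.   16. ]]
black box near corner [[682.3  79.2   0. ]
 [205.7  74.1   0. ]
 [541.   82.7   0. ]] [[643.1  88.2 130. ]
 [218.3  83.7 130. ]]
tubes [[749.3 257.6 115. ]
 [756.6 165.  115. ]]
leftbox [[543.9 493.2   0. ]
 [401.1 487.9   0. ]
 [390.7 521.    0. ]]
```

```bash
cat >> h.py <<'E'
from scipy.spatial.transform import Rotation as Ro
import json,os
def T(pos,yaw): return np.array(pos,float),Ro.from_euler('z',yaw,degrees=True)*Ro.from_euler('x',180,degrees=True)
def cur():
    s=arm.read_state(); return s["ee_pos"],Ro.from_euler('xyz',s["eef_rot"],degrees=True)
def rel(a,b): return np.r_[a[1].inv().apply(b[0]-a[0]),np.degrees((a[1].inv()*b[1]).as_rotvec())/5]
YAW=12.5; C=np.array([506.8,254.2])
def rail(x,y): r=np.radians(YAW); return C+[x*np.cos(r)-y*np.sin(r),x*np.sin(r)+y*np.cos(r)]
np.set_printoptions(precision=2,suppress=True)
E
python3 - <<'E'
from h import *
a=T([159.9,552.3,242.3],163.85)
print("box",onz("top",[[30,355],[125,355],[126,262]],0),onz("top",[[30,355],[125,355]],250))
for p,y in [([160,400,242],163.85),([200,300,220],130),([*rail(-126,0),160],102.5),([*rail(-126,0),90],102.5)]:
    b=T(p,y); print(p,y,rel(a,b))
E
```

```text
box [[168.83 729.48   0.  ]
 [173.97 507.22   0.  ]
 [390.66 521.04   0.  ]] [[200.7  611.07 250.  ]
 [204.77 435.23 250.  ]]
[160, 400, 242] 163.85 [ -42.46 -146.26    0.3     0.      0.      0.  ]
[200, 300, 220] 130 [-108.7  -231.19   22.3    -0.     -0.      6.77]
[np.float64(383.7867031028884), np.float64(226.92860864379904), 160] 102.5 [-305.55 -250.26   82.3    -0.     -0.     12.27]
[np.float64(383.7867031028884), np.float64(226.92860864379904), 90] 102.5 [-305.55 -250.26  152.3    -0.     -0.     12.27]
```

>>> servo_tool(motion=[[-14,-49,0,0,0,0,85],[-28,-98,0,0,0,0,85],[-42.5,-146,0,0,0,0,85],[-70,-185,10,0,0,2,85],[-108,-231,22,0,0,4,60]])

```text
time_s: 0.72
ee_pos: [199.5, 299.3, 220.1]
eef_rot: [179.9, 0.0, 143.7]
wrist_force: [1.3, -0.8, 0.4]
opening: 0.813
```

```bash
python3 - <<'E'
from h import *
s=arm.read_state();print(s["time_s"],s["ee_pos"],s["eef_rot"],s["wrist_force"],s["opening"])
a=T([159.9,552.3,242.3],163.85)
a=(a[0]+a[1].apply([-108,-231,22]),a[1]*Ro.from_euler('z',20,degrees=True))
print(a[0],a[1].as_euler('xyz',degrees=True))
for p,y in [([*rail(-126,0),160],102.5),([*rail(-126,0),90],102.5)]:
    print(rel(a,T(p,y)),rel(cur(),T(p,y)))
E
```

```text
0.725 [199.49 299.32 220.14] [179.92   0.03 143.67] [ 1.32 -0.82  0.36] 0.8125859139571775
[199.38 300.38 220.3 ] [180.     0.   143.85]
[-192.23   49.47   60.3    -0.     -0.      8.27] [-191.32   50.79   60.3     0.02   -0.      8.23]
[-192.23   49.47  130.3    -0.     -0.      8.27] [-191.29   50.69  130.3     0.02   -0.      8.23]
```

>>> servo_tool(motion=[[-48,12,10,0,0,1.9,50],[-96,25,25,0,0,3.8,50],[-144,37,40,0,0,5.7,50],[-192,49.5,55,0,0,7.6,50],[-192,49.5,60,0,0,8.27,50]])

```text
time_s: 1.35
ee_pos: [386.7, 225.8, 159.1]
eef_rot: [-180.0, 0.0, 102.1]
wrist_force: [-0.2, -0.4, -1.2]
opening: 0.582
```

```bash
python3 - <<'E'
from h import *
s=arm.read_state();print(s["time_s"],s["ee_pos"],s["eef_rot"],s["wrist_force"],s["opening"])
print(rail(-126,0))
for n,r in(("top",np.s_[200:320,180:300]),("scene",np.s_[150:260,170:290])):
    cv2.imwrite(f"pics/{n}1.png",cv2.resize(arm.snapshot(n)[r][:,:,::-1],None,fx=5,fy=5,interpolation=cv2.INTER_CUBIC))
E
```

```text
1.35 [386.67 225.79 159.14] [-180.      0.04  102.13] [-0.23 -0.35 -1.15] 0.5817347698572255
[383.79 226.93]
```

View pics/scene1.png

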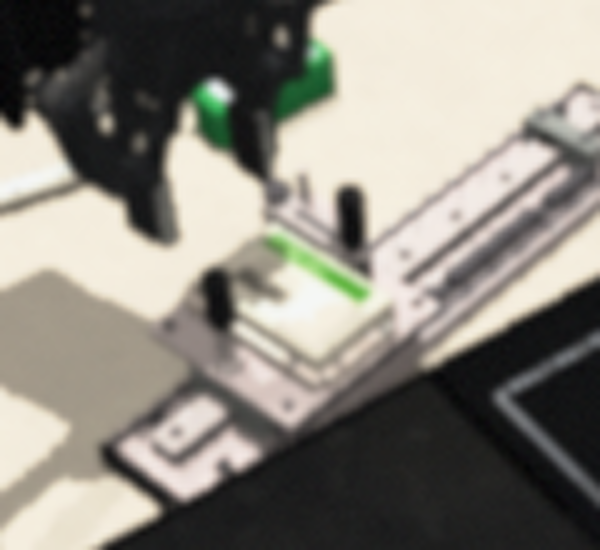

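View pics/top1.png

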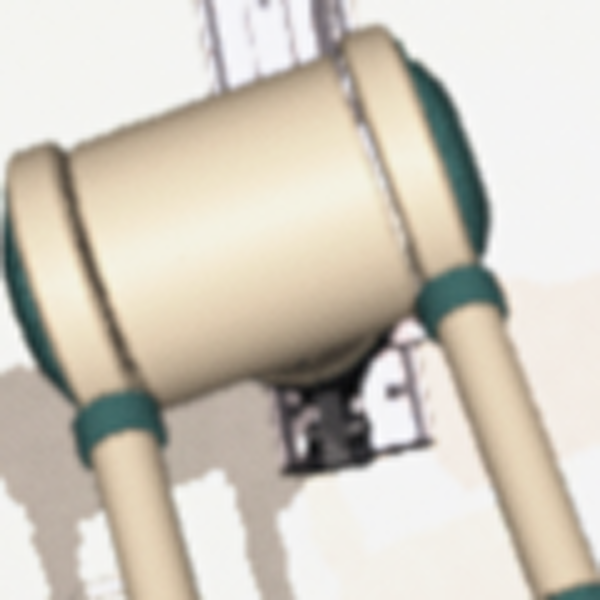

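In the scene view the open fingers, with tips at (165,235) and (265,170), straddle the line above the post at (215,275). The top view is blocked by the arm. I'll go down around the post.

>>> servo_tool(motion=[[0,0,0,0,0,0,50],[0,0,20,0,0,0,50],[0,0,40,0,0,0,50],[0,0,58,0,0,0,50],[0,0,69,0,0,0,50]])

```text
time_s: 2.08
ee_pos: [382.9, 227.5, 91.1]
eef_rot: [180.0, -0.0, 102.6]
wrist_force: [-1.2, 1.4, -0.3]
opening: 0.585
```

>>> servo_tool(motion=[[0,0,0,0,0,0,30],[0,0,0,0,0,0,20]], newtons=30)

```text
time_s: 2.33
ee_pos: [384.0, 227.5, 91.9]
eef_rot: [179.9, -0.0, 102.5]
wrist_force: [-0.1, -0.2, 0.5]
opening: 0.234
```

```bash
python3 - <<'E'
from h import *
s=arm.read_state();print(s["time_s"],s["ee_pos"],s["eef_rot"],s["wrist_force"],s["opening"])
for n,r in(("scene",np.s_[150:260,170:290]),):
    cv2.imwrite(f"pics/{n}2.png",cv2.resize(arm.snapshot(n)[r][:,:,::-1],None,fx=5,fy=5,interpolation=cv2.INTER_CUBIC))
E
```

```text
2.325 [384.04 227.49  91.95] [179.92  -0.01 102.54] [-0.06 -0.23  0.51] 0.23364413977029683
```

View pics/scene2.png

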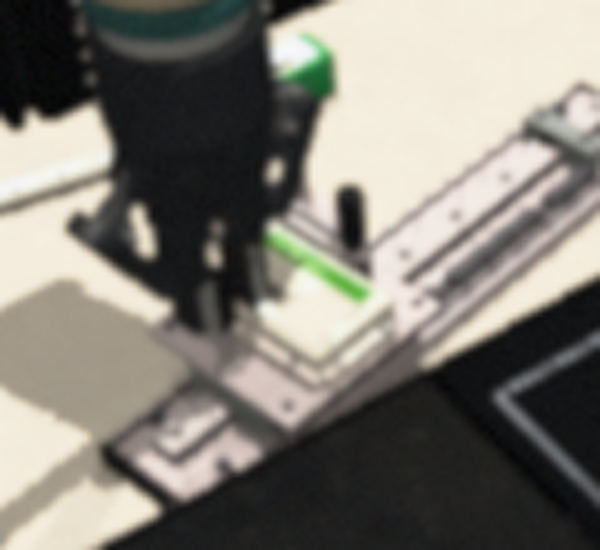

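The fingertips at (205,300) and (255,290) straddle the post with no contact force. I'll close the grip.

>>> servo_tool(motion=[[0,0,0,0,0,0,14],[0,0,0,0,0,0,8],[0,0,0,0,0,0,8]], newtons=40)

```text
time_s: 2.75
ee_pos: [383.2, 227.2, 92.1]
eef_rot: [-180.0, -0.0, 102.5]
wrist_force: [-2.3, -0.1, 6.0]
opening: 0.151
```

```bash
python3 - <<'E'
from h import *
s=arm.read_state();print(s["time_s"],s["ee_pos"],s["eef_rot"],s["wrist_force"],s["opening"],s["opening"]*85.4)
a=T([384,227,91],102.5); r=np.radians(12.5)
print(rel(a,T(a[0]+80*np.array([np.cos(r),np.sin(r),0]),102.5)))
E
```

```text
2.75 [383.17 227.22  92.06] [-179.98   -0.03  102.49] [-2.32 -0.12  5.96] 0.15141565105396518 12.930896600008627
[ 0. 80.  0.  0.  0.  0.]
```

The post is gripped. Next I push 80 mm along the rail, which is tool +y.

>>> servo_tool(motion=[[0,5,0,0,0,0,8],[0,12,0,0,0,0,8],[0,20,0,0,0,0,8],[0,30,0,0,0,0,8],[0,40,0,0,0,0,8]])

```text
time_s: 3.38
ee_pos: [420.8, 235.6, 92.1]
eef_rot: [-179.8, -0.0, 102.5]
wrist_force: [-6.3, -0.8, 8.3]
opening: 0.163
```

>>> servo_tool(motion=[[0,10,0,0,0,0,8],[0,20,0,0,0,0,8],[0,30,0,0,0,0,8],[0,37,0,0,0,0,8],[0,40,0,0,0,0,8]])

```text
time_s: 4.0
ee_pos: [461.3, 244.7, 92.1]
eef_rot: [-179.9, -0.0, 102.5]
wrist_force: [-6.1, -0.1, 9.3]
opening: 0.156
```

>>> servo_tool(motion=[[0,0,0,0,0,0,8],[0,0,0,0,0,0,8],[0,0,0,0,0,0,8]])

```text
time_s: 4.38
ee_pos: [461.3, 244.7, 92.1]
eef_rot: [-180.0, -0.0, 102.5]
wrist_force: [-2.8, -0.3, 5.5]
opening: 0.159
```

```bash
python3 - <<'E'
from h import *
s=arm.read_state();print(s["time_s"],s["ee_pos"],s["eef_rot"],s["wrist_force"],s["opening"])
d=s["ee_pos"][:2]-[383.17,227.22];r=np.radians(12.5);print(d@[np.cos(r),np.sin(r)],d@[-np.sin(r),np.cos(r)])
for n,rr in(("scene",np.s_[130:240,190:310]),):
    cv2.imwrite(f"pics/{n}3.png",cv2.resize(arm.snapshot(n)[rr][:,:,::-1],None,fx=5,fy=5,interpolation=cv2.INTER_CUBIC))
E
```

```text
4.375 [461.27 244.7   92.08] [-179.98   -0.04  102.5 ] [-2.75 -0.32  5.55] 0.15914679173575247
80.02777255786593 0.16002305195427294
```

View pics/scene3.png

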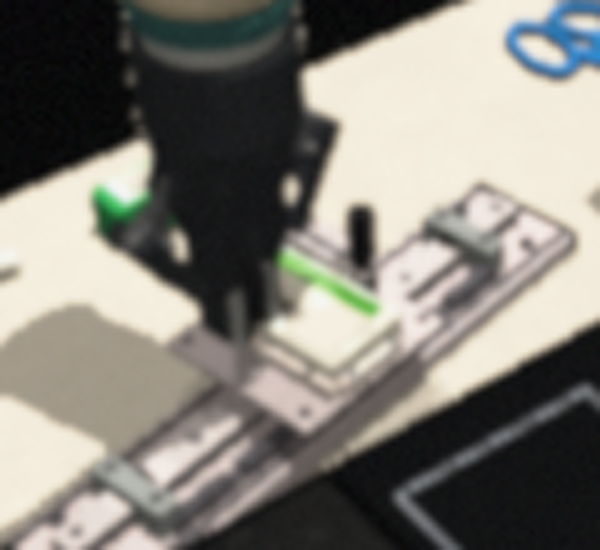

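The carriage has moved 80 mm and is now mid-rail; the post is held at (235,330) and the knob is at (362,235). I'll release, lift and look again.

>>> servo_tool(motion=[[0,0,0,0,0,0,22],[0,0,0,0,0,0,40],[0,0,-20,0,0,0,50],[0,0,-50,0,0,0,50],[0,0,-75,0,0,0,50]])

```text
time_s: 5.05
ee_pos: [462.1, 244.4, 167.1]
eef_rot: [180.0, 0.0, 102.5]
wrist_force: [0.4, 0.1, -0.8]
opening: 0.585
```

```bash
python3 - <<'E'
from h import *
s=arm.read_state();print(s["time_s"],s["ee_pos"],s["eef_rot"],s["wrist_force"],s["opening"])
for n,rr in(("scene",np.s_[130:240,190:310]),):
    im=arm.snapshot(n);cv2.imwrite(f"pics/{n}4.png",cv2.resize(im[rr][:,:,::-1],None,fx=5,fy=5,interpolation=cv2.INTER_CUBIC))
P={"post":[*rail(-46,0),108],"knob":[*rail(36,-7),108],"pivot":[*rail(36,48),70]}
for k,p in P.items(): print(k,p,(proj("scene",[p])[0]-[190,130])*5+2)
E
```

```text
5.05 [462.14 244.43 167.08] [179.96   0.   102.5 ] [ 0.39  0.12 -0.76] 0.5848402247215405
post [np.float64(461.8903836724831), np.float64(244.24377775884724), 108] [240.16 283.86]
knob [np.float64(543.4617335538843), np.float64(255.15775405193216), 108] [364.84 206.78]
pivot [np.float64(531.5575547872887), np.float64(308.85403444352846), 70] [289.44 220.66]
```

View pics/scene4.png

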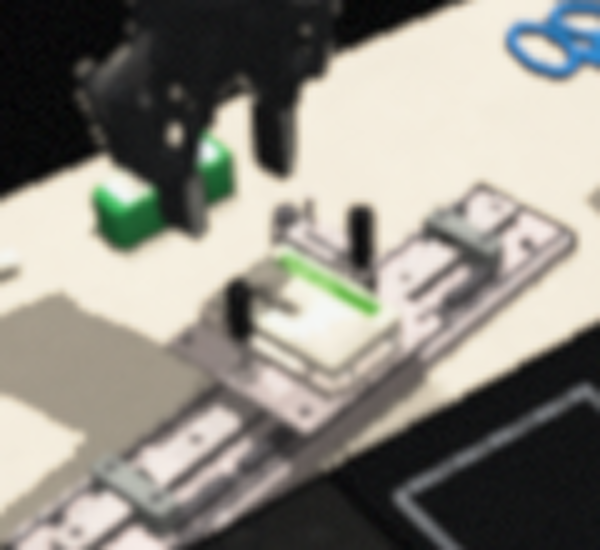

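The post top is at (238,283) and the knob top at (362,210). Both match the projections for the middle detent (240,284 and 365,207). Next I move over the knob and go down.

>>> servo_tool(motion=[[-3,30,0,0,0,0,44],[-7,60,0,0,0,0,44],[-7,81,0,0,0,0,44],[-7,81,0,0,0,0,44],[-7,81,20,0,0,0,44]])

```text
time_s: 5.72
ee_pos: [542.5, 255.3, 146.8]
eef_rot: [179.9, -0.0, 102.5]
wrist_force: [-0.6, -0.1, -0.3]
opening: 0.514
```

>>> servo_tool(motion=[[0,0,15,0,0,0,44],[0,0,35,0,0,0,44],[0,0,54,0,0,0,44],[0,0,54,0,0,0,35],[0,0,54,0,0,0,24]])

```text
time_s: 6.35
ee_pos: [542.4, 255.3, 92.8]
eef_rot: [180.0, -0.0, 102.5]
wrist_force: [0.3, 0.4, -0.0]
opening: 0.28
```

```bash
python3 - <<'E'
from h import *
s=arm.read_state();print(s["time_s"],s["ee_pos"],s["eef_rot"],s["wrist_force"],s["opening"])
for n,rr in(("scene",np.s_[130:240,190:310]),):
    im=arm.snapshot(n);cv2.imwrite(f"pics/{n}5.png",cv2.resize(im[rr][:,:,::-1],None,fx=5,fy=5,interpolation=cv2.INTER_CUBIC))
E
```

```text
6.35 [542.37 255.27  92.77] [179.97  -0.01 102.51] [ 0.31  0.38 -0.02] 0.27988815533461386
```

View pics/scene5.png

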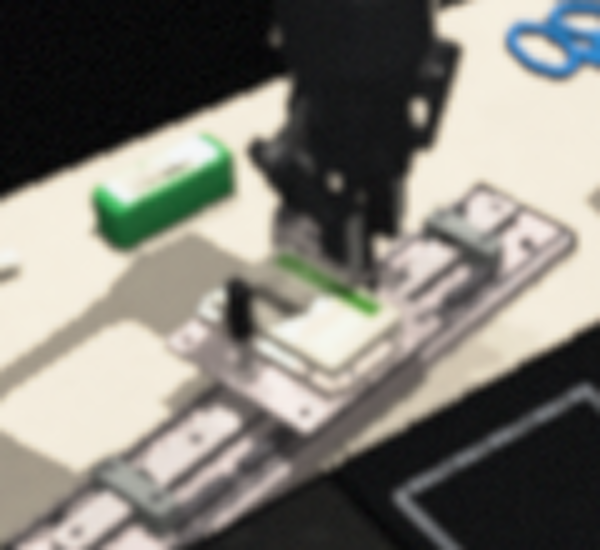

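The fingers straddle the knob at (345,250) with no contact force. I'll close on it and then swing along the arc.

>>> servo_tool(motion=[[0,0,0,0,0,0,14],[0,0,0,0,0,0,8],[0,0,0,0,0,0,8]], newtons=30)

```text
time_s: 6.78
ee_pos: [541.9, 255.1, 93.2]
eef_rot: [-180.0, -0.0, 102.5]
wrist_force: [-2.5, -0.6, 6.0]
opening: 0.151
```

>>> servo_tool(motion=[[0.2,4,0,0,0,-0.8,8],[0.5,7.2,0,0,0,-1.5,8],[1.1,10.7,0,0,0,-2.25,8],[1.9,14.2,0,0,0,-3,8],[1.9,14.2,0,0,0,-3,8]])

```text
time_s: 7.4
ee_pos: [555.6, 259.8, 93.2]
eef_rot: [-180.0, 0.0, 117.5]
wrist_force: [-2.9, -1.8, 5.6]
opening: 0.15
```

```bash
python3 - <<'E'
from h import *
s=arm.read_state();print(s["time_s"],s["ee_pos"],s["eef_rot"],s["wrist_force"],s["opening"])
for n,rr in(("scene",np.s_[130:240,190:310]),):
    im=arm.snapshot(n);cv2.imwrite(f"pics/{n}6.png",cv2.resize(im[rr][:,:,::-1],None,fx=5,fy=5,interpolation=cv2.INTER_CUBIC))
E
```

```text
7.4 [555.64 259.84  93.15] [-179.98    0.02  117.53] [-2.87 -1.85  5.61] 0.15004605108659508
```

View pics/scene6.png

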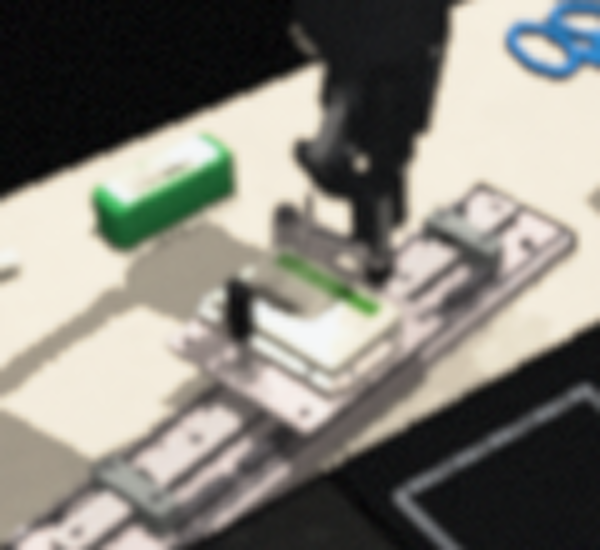

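The clamp arm is turning and the carriage hasn't moved (post still at 238,283). I'll continue the arc.

>>> servo_tool(motion=[[0.3,5.75,0,0,0,-1.2,8],[1.2,11.4,0,0,0,-2.4,8],[2.7,17,0,0,0,-3.6,8],[4.8,22.4,0,0,0,-4.8,8],[7.4,27.5,0,0,0,-6,8]])

```text
time_s: 8.07
ee_pos: [577.1, 278.6, 93.2]
eef_rot: [-180.0, 0.1, 147.7]
wrist_force: [-2.4, -3.2, 5.2]
opening: 0.151
```

>>> servo_tool(motion=[[0.3,5.75,0,0,0,-1.2,8],[1.2,11.4,0,0,0,-2.4,8],[2.7,17,0,0,0,-3.6,8],[4.3,21.3,0,0,0,-4.5,8],[4.3,21.3,0,0,0,-4.5,8]])

```text
time_s: 8.7
ee_pos: [585.7, 298.6, 93.2]
eef_rot: [-179.9, 0.2, 170.0]
wrist_force: [-0.1, -4.2, 6.0]
opening: 0.15
```

```bash
python3 - <<'E'
from h import *
s=arm.read_state();print(s["time_s"],s["ee_pos"],s["eef_rot"],s["wrist_force"],s["opening"])
d=s["ee_pos"][:2]-rail(36,48); a=np.radians(12.5);print("r,theta",np.hypot(*d),np.arctan2(d[1],d[0])-a+np.pi/2)
for n,rr in(("scene",np.s_[130:240,190:310]),):
    im=arm.snapshot(n);cv2.imwrite(f"pics/{n}7.png",cv2.resize(im[rr][:,:,::-1],None,fx=5,fy=5,interpolation=cv2.INTER_CUBIC))
E
```

```text
8.7 [585.69 298.62  93.2 ] [-179.93    0.15  169.97] [-0.12 -4.17  6.  ] 0.15019474463737276
r,theta 55.092823136128665 1.1657438690070316
```

View pics/scene7.png

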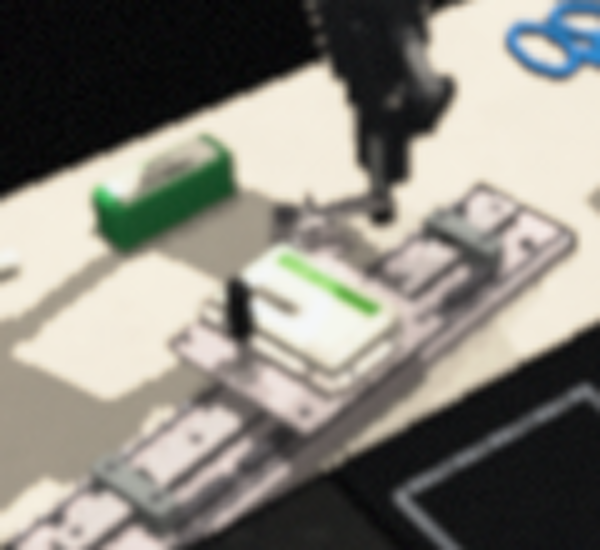

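The arm is at about 1.17 rad, and the carriage and case are still in place. Small steps from here to the stop, watching the force.

>>> servo_tool(motion=[[0.1,2.4,0,0,0,-0.5,8],[0.2,4.8,0,0,0,-1,8],[0.2,4.8,0,0,0,-1,8]])

```text
time_s: 9.12
ee_pos: [586.5, 303.4, 93.2]
eef_rot: [-179.9, 0.2, 174.9]
wrist_force: [0.3, -4.0, 5.4]
opening: 0.152
```

>>> servo_tool(motion=[[0,1.5,0,0,0,-0.3,8],[0,1.5,0,0,0,-0.3,8]])

```text
time_s: 9.38
ee_pos: [586.6, 304.8, 93.2]
eef_rot: [-179.9, 0.2, 176.4]
wrist_force: [0.7, -5.5, 6.1]
opening: 0.15
```

```bash
python3 - <<'E'
from h import *
s=arm.read_state();print(s["time_s"],s["ee_pos"],s["eef_rot"],s["wrist_force"],s["opening"])
d=s["ee_pos"][:2]-rail(36,48); a=np.radians(12.5);print("r,theta",np.hypot(*d),np.arctan2(d[1],d[0])-a+np.pi/2)
E
```

```text
9.375 [586.6  304.8   93.16] [-179.93    0.16  176.41] [ 0.73 -5.51  6.14] 0.14983636366229416
r,theta 55.18947128783062 1.2791597587761783
```

>>> servo_tool(motion=[[0,1,0,0,0,-0.2,8],[0,1,0,0,0,-0.2,8]])

```text
time_s: 9.62
ee_pos: [586.7, 305.8, 93.2]
eef_rot: [-179.9, 0.2, 177.4]
wrist_force: [1.3, -5.4, 5.3]
opening: 0.149
```

>>> servo_tool(motion=[[0,1,0,0,0,0,8],[0,1,0,0,0,0,8]])

```text
time_s: 9.88
ee_pos: [586.7, 306.3, 93.2]
eef_rot: [-179.9, 0.2, 177.4]
wrist_force: [0.0, -6.8, 5.6]
opening: 0.149
```

>>> servo_tool(motion=[[0,1,0,0,0,0,8],[0,1,0,0,0,0,8],[0,1,0,0,0,0,8]])

```text
time_s: 10.25
ee_pos: [586.8, 306.8, 93.2]
eef_rot: [-179.8, 0.2, 177.4]
wrist_force: [0.2, -7.4, 6.9]
opening: 0.15
```

```bash
python3 - <<'E'
from h import *
s=arm.read_state();print(s["time_s"],s["ee_pos"],s["eef_rot"],s["wrist_force"],s["opening"])
d=s["ee_pos"][:2]-rail(36,48); a=np.radians(12.5);print("r,theta",np.hypot(*d),np.arctan2(d[1],d[0])-a+np.pi/2)
E
```

```text
10.25 [586.77 306.77  93.15] [-179.82    0.16  177.44] [ 0.21 -7.37  6.93] 0.15023459902562103
r,theta 55.25551499543014 1.3149071469394615
```

>>> servo_tool(motion=[[0,1,0,0,0,0,8],[0,1,0,0,0,0,8],[0,1,0,0,0,0,8]])

```text
time_s: 10.62
ee_pos: [586.8, 307.3, 93.1]
eef_rot: [-179.8, 0.2, 177.4]
wrist_force: [1.1, -8.9, 5.7]
opening: 0.146
```

```bash
python3 - <<'E'
from h import *
s=arm.read_state();print(s["time_s"],s["ee_pos"],s["eef_rot"],s["wrist_force"],s["opening"])
for n,rr in(("scene",np.s_[130:240,190:310]),("top",np.s_[130:280,160:310])):
    im=arm.snapshot(n);cv2.imwrite(f"pics/{n}8.png",cv2.resize(im[rr][:,:,::-1],None,fx=4,fy=4,interpolation=cv2.INTER_CUBIC))
for p in([*rail(-46,0),108],[*rail(36,48),70],[*rail(89,33.3),108]): print((proj("scene",[p])[0]-[190,130])*4+1.5)
E
```

```text
10.625 [586.81 307.26  93.13] [-179.77    0.15  177.45] [ 1.11 -8.93  5.71] 0.1463687028981104
[192.03 226.99]
[231.45 176.43]
[299.63 101.52]
```

View pics/scene8.png

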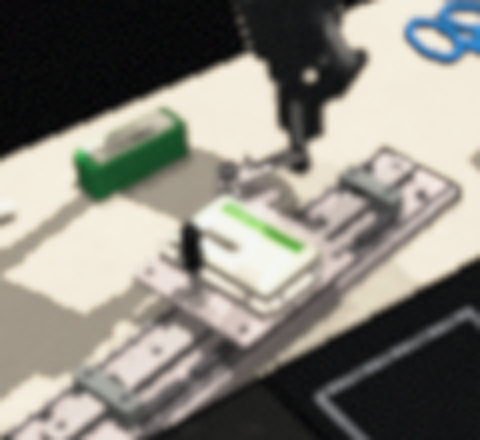

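View pics/top8.png

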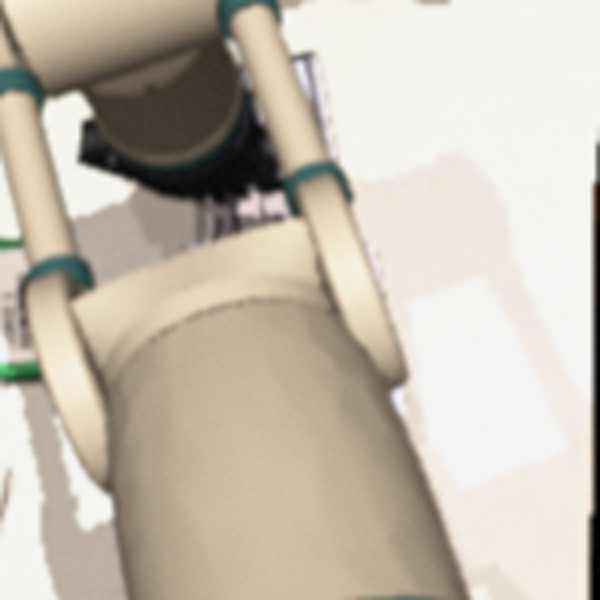

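The post at (190,226) matches the middle detent, the case sits in its nest, and the arm points along the rail at its stop. Further commanded travel now mostly turns into force. I'll hold briefly to check it is steady, then hand in.

>>> servo_tool(motion=[[0,0,0,0,0,0,8],[0,0,0,0,0,0,8],[0,0,0,0,0,0,8],[0,0,0,0,0,0,8]])

```text
time_s: 11.22
ee_pos: [586.8, 307.3, 93.1]
eef_rot: [-179.8, 0.2, 177.5]
wrist_force: [0.4, -8.1, 5.7]
opening: 0.151
```

```bash
python3 - <<'E'
from h import *
s=arm.read_state();print(s["time_s"],s["ee_pos"],s["wrist_force"],s["opening"])
p=s["ee_pos"]; d=p[:2]-rail(36,48); th=np.arctan2(d[1],d[0])-np.radians(12.5)+np.pi/2; print("theta",th)
if th>1.27 and s["wrist_force"][1]<-4 and s["opening"]>0.1: print(arm.hand_in())
E
```

```text
11.225 [586.8  307.27  93.13] [ 0.4  -8.08  5.72] 0.1505479559185424
theta 1.3239365399229295
the job is handed in; nothing more can be done
None
```

The clamp arm is open against its stop and the gripper is still holding it. The job was handed in at 11.2 s; the hand-in gives no verdict.

- **Carriage:** I gripped the push post, moved it 80.0 mm along the rail and released it with the clamp shut. The post's position in the scene image matched the middle detent to about 1 mm, both then and after the clamp was opened. There is no carriage sensor, so I have no direct reading that it clicked in.
- **Clamp arm:** I gripped the knob with 30 N and swung it along its arc. The angle worked out from the gripper's position is 1.32 rad, slightly over the nominal 1.30; I put that down to small errors in the measured rail position and some give in the fingers. The side force at the wrist is steady at about 8 N. There was no sharp force jump at the stop, only each further 1 mm commanded giving about 0.5 mm of motion and more force.
- **Case and surroundings:** The last scene picture shows the case still in its nest and the slide case in place. The pen and tubes were largely outside that close-up, and the arm blocked the top camera. At no point did the wrist force suggest that the gripper had touched them.

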